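Find the revolving sachet stand with the worn bearing

ROBOT

A 6-joint arm with a two-finger parallel gripper is mounted at the origin on the work surface. World frame = base frame: x ahead of the robot, y to its left, z up, the work surface at z = 0. Lengths are in m, angles in degrees, forces in N, time in s.
With the tool pointing down it reaches from about 0.35 to 0.775 m from the base axis. Payload 5.5 kg.
Tool frame: the origin (TCP) lies at the very end of the fingers, on their centre line; the grasp point (between the pads) lies 19 mm behind it (tcp_to_grasp is the z of the grasp point in the tool frame, in m); z points along the fingers, y is the direction in which the jaws open and shut (so a half turn about z gives the same grasp; the last joint's range is limited). The gripper opens to 85 mm and grips with 20 to 120 N. Pads are 22 mm wide; open, the fingers measure 114 mm over their backs; the gripper's body (76 mm by 85 mm) begins 54 mm behind the grasp point. The pads swing forward as they close: fully open they stand 13 mm farther back than shut.
Start: joints at [-76.582, 17.945, 2.641, 74.691, 0, 82.002], TCP at [0.21, -0.535, 0.231] pointing down, gripper open.
Joint ranges: [-158.12, 158.12], [-49.38, 96.58], [-58.88, 72.47], [-126.05, 133.96], [-84.25, 85.87], [-180, 180]. Speed limits (degrees/s): [147.25, 147.25, 180, 180, 180, 180].

INTERFACE

Orientations are given as [roll, pitch, yaw] about the fixed x, y, z axes, in that order (R = Rz(yaw) Ry(pitch) Rx(roll)).
In Python, from station import * gives the robot as it stands.
- The arm moves only by the shell command python3 -m pendant 'ROWS' [FORCE]. ROWS is JSON, a list of rows, each a list of 3 entries, a list of its own where there are three numbers: the finger opening in cm, from 0 to 8.54, then the shift along the world's x, y, z in cm, then the turn, a rotation vector about the world's x, y, z in degrees. A call has 1 to 12 rows; each row is the pose to reach, as a shift and turn from the pose commanded when the call began; what a row does not reach only later rows make up. A row lasts 1/12 s, in which the tool goes at most 41.7 mm and 7.16 degrees, less where a joint would pass 70% of its speed; a pose out of reach is approached as far as the arm can. A call with a gripper value outside its range is refused whole. The fingers move at their own pace and stop on an object; FORCE is the grip in N (left out, the last holds). Time passes only in rows, so rows that repeat a pose let the fingers close. It gives the time, the measured TCP pose, the force and the opening at its end, in the units of the state.
- observe(): the state, without advancing time (a new reading comes with each control period).
- get_image(name): name is "side" or "top" or "wrist"; returns a dict with "frame" (420x560x3 uint8, red, green, blue), "camera_matrix" (3x3 intrinsics, pixels), "camera_from_world" (4x4, takes a point from world to camera coordinates); the wrist camera has in their place "mount" (4x4, takes a point from camera to tool coordinates, whose origin is the TCP and whose axes are the flange's). Camera axes: x right, y up, looking along -z (the intrinsics and any distortion apply to the point x, -y, -z); pixel columns grow to the right and rows downward; lengths in m; the calibration is good to about 2 mm. A picture is of the moment at which its call begins: read the wrist's pose just before it. There is no depth.
- job_done(): hands the job in, once; it reports no verdict.
Trained networks look in a picture, given as the dict that the camera call returned (one of the last four; its "shot" number tells which), for a name from the list of things; names that differ only in an ending like _2 or _b are one class to them, and where a whole thing is asked for, a point or a joint stands for the part that bears it (a point fixed in the world has none). Each returns a list of dicts, best first, with "p" (0 to 1); they miss things now and then, are a little off and sometimes report something else, mostly with a low value. They report only what shows in the picture. A call takes as long as a camera call. They do not tell look-alikes from the thing itself.
- search_frame(picture, query): "uv" ([column, row] in pixels, amid what is visible of it).
- outline_of(picture, query): "pixels" (420x560 bool, what is visible of it) and "uv" ([column, row] in pixels, amid what is visible of it).
The state is a dict: "clock": time; "joint_positions": joint angles; "qvel": joint speeds; "effort": joint torques, N m; "tool_pos": TCP position; "ee_rot": TCP orientation; "wrist_force": force on the tool from outside, world axes, zero at the start; "torque": the same for the moment, N m; "grip_width": finger opening in m.
Only numpy, scipy, OpenCV 4.12 (cv2) and the standard library are available. Lean on these libraries where they do the work, as an engineer would, in place of code of your own. Each camera call takes 0.05 s, during which the arm holds its last target.

TASK

One of the three revolving sachet stands on the tea counter has a worn bearing that drags. Gently push each stand's deck round by its finger peg, at least a quarter turn from where it started, without shoving the stand about, and feel how hard it turns; leave every deck turned. When all three have been tried, lift the dragging stand by its stem and set it gently down, upright, inside the steel service tray, leaving the two free-running stands on their cork seats and the mug, bowl and jar where they are.

Things in the scene. Friction and masses are not known exactly. Their poses are not given: they have to be found in the camera images.
- seat_1: Square cork seat, fixed, 134 mm by 134 mm, 10 mm high, with a rim 5 mm wide and 5 mm high around a floor 5 mm up; origin at the centre of its underside, sides along world x and y. In each seat stands one of three revolving stands that look alike, its axis within 3 mm of the seat's centre. Just one of them, in any of the seats, has the worn bearing; it cannot be seen.
- seat_2: Same seat with a stand. Each stand (loose, 0.9 kg): square black base 120 mm wide, 14 mm high; above it a round white deck 140 mm across, 20 to 28 mm above the stand's underside; in the middle a plain upright steel stem 20 mm in diameter, its top 66 mm above the underside. Grip the stem about 52 mm above the underside to carry the stand; it does not turn with the deck.
- seat_3: Same seat with a stand. Each deck turns either way without end, stops when let go, and carries an upright finger peg 12 mm in diameter, 55 mm from the axis, 28 to 80 mm above the stand's underside. The peg starts on the side away from the robot: its direction from the stem is within 0.4 rad of world +x. Low ribs (tops at 32 mm) lie at 60, 180, 300 deg from the peg.
- tray: Square steel service tray, fixed, 170 mm by 170 mm outside, 14 mm high, walls and floor 5 mm thick; a stand's base set square in it has 20 mm to spare each side. Origin at the centre of its underside, x, y along its sides. Force to keep a deck turning, felt at its peg below 1.5 rad/s: under 0.8 N if sound, 4 to 5 N if worn.
- tray_in (a point): Centre of the tray's inner floor, on which the dragging stand is set.
- mug_mid (a point): White mug (76 mm in diameter, 85 mm high), half-way up. Leave it alone.
- bowl_mid (a point): White bowl (110 mm in diameter, 50 mm high), half-way up. Leave it alone.
- jar_mid (a point): Amber glass jar (64 mm in diameter, 85 mm high), half-way up. Leave it alone.
Not all that is in view belongs to the job. Several things have the shape of the tray; the one meant has the colours described above.

How it is judged:
By the outcome, as a careful person would: the job done as asked, in the order asked, and still so for the second after the job is handed in, with the robot touching nothing.
It also fails if it takes over 72 s, if anything falls off the work surface, if the arm or the gripper's body presses on something with over 40 N, if the wrist force passes 120 N, or if a joint passes its speed limit or range.

## Working session

There is one attempt and no reset: what is moved stays moved. The work goes in short steps, Python scripts to look and compute and a shell command to move; the robot and the scene stay as the last step left them, time stands still between calls to the robot, and variables do not carry over. Pictures are saved under pics/ and viewed, and the job is handed in when it is done.

```bash
ls; mkdir -p pics; python3 - <<'E'
from station import *
import cv2
print(observe())
for n in ["top","side","wrist"]:
    p=get_image(n)
    cv2.imwrite(f"pics/{n}0.png",p["frame"][:,:,::-1])
    print(n,p["camera_matrix"],p.get("camera_from_world",p.get("mount")),[k for k in p])
    for q in ["seat_1","tray","mug_mid","bowl_mid","jar_mid"]:
        print(q,[(d["uv"],round(d["p"],2)) for d in search_frame(p,q)])
E
```

```text
pics
{'clock': 0.0, 'joint_positions': array([-7.65822451e+01,  1.79896765e+01,  2.57732276e+00,  7.46899963e+01,
        3.08879554e-04,  8.20027439e+01]), 'qvel': array([ 0.02455274,  0.09418836, -0.0342678 , -0.04153234, -0.05430286,
       -0.04365975]), 'effort': array([-3.00105721e-04, -4.80627251e+01,  2.98533207e+01,  1.92318106e-02,
       -2.71779854e-04,  6.46060272e-06]), 'tool_pos': array([ 0.20983064, -0.53480649,  0.23042254]), 'ee_rot': array([-1.79898688e+02, -1.45453920e-02,  2.14149979e+01]), 'wrist_force': array([ 0.6207504 , -0.55066203,  0.5893242 ]), 'torque': array([-0.00864583, -0.01977069,  0.08256846]), 'grip_width': 0.08549695221235108}
top [[399.43928104   0.         278.53118017]
 [  0.         399.43928104 204.22945863]
 [  0.           0.           1.        ]] [[-3.27405848e-03 -9.99727567e-01  2.31099943e-02 -1.97826558e-02]
 [ 9.92207501e-01 -3.69235359e-04  1.24595903e-01 -4.50102620e-01]
 [-1.24553426e-01  2.33378440e-02  9.91938400e-01 -1.08831486e+00]
 [ 0.00000000e+00  0.00000000e+00  0.00000000e+00  1.00000000e+00]] ['frame', 'camera_matrix', 
[... 685 characters left out ...]
, ([222.4, 201.2], 0.59), ([290.6, 171.5], 0.43)]
tray [([354.2, 344.0], 0.97), ([238.9, 330.2], 0.9)]
mug_mid [([287.9, 216.8], 0.66)]
bowl_mid [([227.2, 137.8], 0.58)]
jar_mid [([157.2, 309.7], 0.67)]
wrist [[306.53518631   0.         280.14120897]
 [  0.         306.53518631 204.53224633]
 [  0.           0.           1.        ]] [[ 2.73808963e-04  9.47863783e-01  3.18675656e-01  8.23395924e-02]
 [ 9.99999955e-01 -2.98308780e-04  2.80760010e-05  5.89287531e-04]
 [ 1.21675971e-04  3.18675634e-01 -9.47863822e-01 -1.41436839e-01]
 [ 0.00000000e+00  0.00000000e+00  0.00000000e+00  1.00000000e+00]] ['frame', 'camera_matrix', 'mount', 'shot']
seat_1 []
tray []
mug_mid []
bowl_mid []
jar_mid []
```

View pics/top0.png

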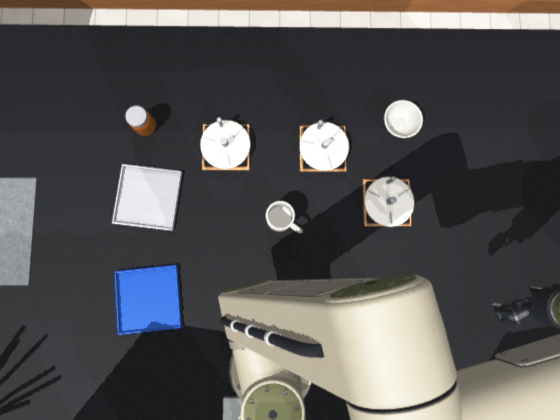

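View pics/side0.png

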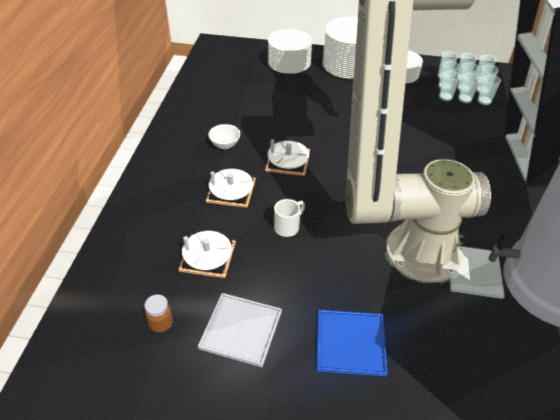

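```bash
cat > h.py <<'E'
from station import *
import cv2, numpy as np
def ray(p,uv):
    K=p["camera_matrix"];T=p["camera_from_world"]
    d=np.array([(uv[0]-K[0,2])/K[0,0],-(uv[1]-K[1,2])/K[1,1],-1.0])
    R=T[:3,:3];c=-R.T@T[:3,3];return c,R.T@d
def unp(p,uv,z):
    c,d=ray(p,uv);return c+d*(z-c[2])/d[2]
def proj(p,X):
    K=p["camera_matrix"];T=p["camera_from_world"];c=T[:3,:3]@np.array(X)+T[:3,3]
    return np.array([K[0,0]*c[0]/-c[2]+K[0,2],K[1,1]*-c[1]/-c[2]+K[1,2]])
E
python3 - <<'E'
from h import *
for n in ["top","side"]:
    p=get_image(n); f=p["frame"]; hsv=cv2.cvtColor(f,cv2.COLOR_RGB2HSV)
    crop={"top":(100,60,440,240),"side":(120,120,340,360)}[n]
    x0,y0,x1,y1=crop
    s=2.3 if n=="top" else 2.5
    cv2.imwrite(f"pics/{n}1.png",cv2.resize(f[y0:y1,x0:x1],None,fx=s,fy=s,interpolation=cv2.INTER_CUBIC)[:,:,::-1])
    for q,z in [("seat_1",.01),("tray",.005),("mug_mid",.0425),("bowl_mid",.025),("jar_mid",.0425)]:
        for d in outline_of(p,q):
            m=d["pixels"].astype(np.uint8)
            c,_=cv2.findContours(m,cv2.RETR_EXTERNAL,cv2.CHAIN_APPROX_NONE)
            c=max(c,key=cv2.contourArea)
            pts=np.array([unp(p,u[0],z)[:2] for u in c],np.float32)
            r=cv2.minAreaRect(pts)
            print(n,q,round(d["p"],2),np.round(d["uv"],1),"at z",np.round(unp(p,d["uv"],z)[:2],4),"rect",np.round(r[0],4),np.round(r[1],3),round(r[2],1),'bb',pts.min(0).round(3),pts.max(0).round(3))
E
```

```text
top seat_1 0.68 [363.7 213.5] at z [ 0.4257 -0.2636] rect [ 0.4109 -0.2723] [0.07  0.032] 37.1 bb [ 0.393 -0.306] [ 0.447 -0.262]
top seat_1 0.64 [215.2 166.3] at z [0.562  0.1601] rect [0.5633 0.1851] [0.05  0.026] 49.6 bb [0.554 0.158] [0.589 0.198]
top seat_1 0.52 [311.  170.9] at z [ 0.549  -0.1148] rect [ 0.5576 -0.1034] [0.07  0.032] 53.5 bb [ 0.549 -0.141] [ 0.59  -0.083]
top tray 0.86 [146.4 301.2] at z [0.1844 0.3431] rect [0.1905 0.3389] [0.176 0.181] 6.1 bb [0.098 0.245] [0.283 0.435]
top tray 0.71 [148.7 195.6] at z [0.4778 0.3477] rect [0.4735 0.3528] [0.174 0.173] 83.1 bb [0.38  0.258] [0.566 0.448]
top mug_mid 0.72 [280.6 216.6] at z [ 0.414  -0.0259] rect [ 0.4117 -0.035 ] [0.099 0.086] 90.0 bb [ 0.369 -0.084] [0.455 0.014]
top bowl_mid 0.69 [402.6 120.9] at z [ 0.694  -0.3815] rect [ 0.6986 -0.383 ] [0.111 0.111] 0.3 bb [ 0.643 -0.439] [ 0.754 -0.327]
top jar_mid 0.91 [142.8 124. ] at z [0.6755 0.3603] rect [0.6858 0.3685] [0.097 0.061] 45.2 bb [0.644 0.326] [0.728 0.409]
side seat_1 0.82 [204.9 272.7] at z [0.6128 0.1978] rect [0.6129 0.1989] [0.114 0.015] 6.4 bb [0
[... 350 characters left out ...]
.3498] [0.179 0.175] 83.4 bb [0.382 0.253] [0.57  0.447]
side mug_mid 0.64 [290.  217.3] at z [ 0.4067 -0.026 ] rect [ 0.4162 -0.0258] [0.152 0.085] 89.3 bb [ 0.373 -0.102] [0.458 0.05 ]
side mug_mid 0.29 [283.9 169.7] at z [ 0.4591 -0.2343] rect [ 0.449  -0.2279] [0.127 0.043] 15.1 bb [ 0.391 -0.265] [ 0.515 -0.218]
side bowl_mid 0.83 [223.3 138. ] at z [ 0.7002 -0.3805] rect [ 0.7005 -0.3907] [0.108 0.131] 10.7 bb [ 0.647 -0.459] [ 0.757 -0.324]
side bowl_mid 0.63 [210.6 273.3] at z [0.5925 0.2078] rect [0.6113 0.2018] [0.151 0.064] 20.6 bb [0.547 0.145] [0.688 0.222]
side jar_mid 0.75 [159.4 311.8] at z [0.6857 0.3636] rect [0.6882 0.3665] [0.063 0.115] 29.1 bb [0.644 0.313] [0.732 0.419]
```

View pics/top1.png

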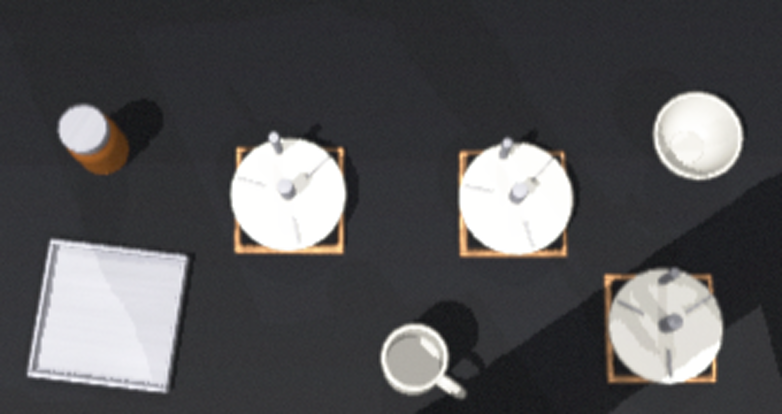

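View pics/side1.png

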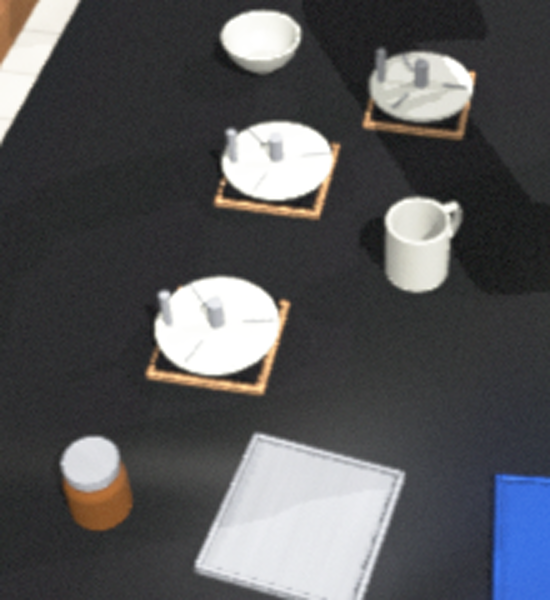

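```bash
python3 - <<'E'
from h import *
for n in ["top","side"]:
    p=get_image(n); f=p["frame"]; hsv=cv2.cvtColor(f,cv2.COLOR_RGB2HSV)
    o=((hsv[...,0]>5)&(hsv[...,0]<22)&(hsv[...,1]>120)&(hsv[...,2]>60)).astype(np.uint8)
    for c in [(.60,.14),(.60,-.14),(.445,-.32)] if n=="top" else [(.62,.17),(.62,-.1),(.47,-.28)]:
        ii=np.argwhere(o>0); pts=np.array([unp(p,(x,y),.01)[:2] for y,x in ii])
        s=pts[(abs(pts-np.array(c)).max(1)<.1)]
        print(n,len(s),s.min(0).round(4),s.max(0).round(4),((s.min(0)+s.max(0))/2).round(4))
E
```

```text
top 39 [0.5541 0.0664] [0.6877 0.1954] [0.6209 0.1309]
top 52 [ 0.5516 -0.2136] [ 0.6764 -0.0831] [ 0.614  -0.1484]
top 63 [ 0.3927 -0.3949] [ 0.5255 -0.2634] [ 0.4591 -0.3291]Traceback (most recent call last):
  File "<stdin>", line 8, in <module>
    return umr_minimum(a, axis, None, out, keepdims, initial, where)
ValueError: zero-size array to reduction operation minimum which has no identity
```

```bash
python3 - <<'E'
from h import *
p=get_image("top"); f=p["frame"]
T=p["camera_from_world"]; print("cam",-T[:3,:3].T@T[:3,3])
seats=[(.6205,.131),(.615,-.148),(.459,-.329)]
for i,s in enumerate(seats):
    # rectified ortho view at z=.033, 1mm/px
    n=200
    def ortho(z,sc=2.,hw=100):
        N=int(hw*2*sc)
        src=np.float32([proj(p,(s[0]+a,s[1]+b,z)) for a,b in [(.1,.1),(.1,-.1),(-.1,-.1),(-.1,.1)]])
        H=cv2.getPerspectiveTransform(src,np.float32([[0,0],[N,0],[N,N],[0,N]]))
        return cv2.warpPerspective(f,H,(N,N),flags=cv2.INTER_CUBIC)
    g=ortho(.033)
    gr=g.min(2)
    m=((gr>120)).astype(np.uint8)
    m=cv2.morphologyEx(m,cv2.MORPH_CLOSE,np.ones((25,25)));m=cv2.morphologyEx(m,cv2.MORPH_OPEN,np.ones((41,41)))
    c=max(cv2.findContours(m,0,cv2.CHAIN_APPROX_NONE)[0],key=cv2.contourArea)
    e=cv2.fitEllipse(c);print(i,"deck ctr",s[0]+.1-e[0][1]/2000,s[1]+.1-e[0][0]/2000,np.array(e[1])/2)
    outs=[g,ortho(.071),ortho(.085)]
    for k,o in enumerate(outs):
        cv2.drawMarker(o,(200,200),(255,0,0),0,10)
    if i==0: rows=[]
    rows.append(np.hstack(outs))
im=np.vstack(rows);im=cv2.resize(im,(600,600),interpolation=cv2.INTER_AREA)
cv2.imwrite("pics/ortho.png",im[:,:,::-1])
E
```

```text
cam [0.31097708 0.00545546 1.13607942]
0 deck ctr 0.6176716156005859 0.13253736877441408 [147.32064819 154.65879822]
1 deck ctr 0.6162959594726563 -0.14790821838378904 [146.28604126 149.24594116]
2 deck ctr 0.45696505737304693 -0.33110803985595705 [138.64100647 144.10327148]
```

View pics/ortho.png

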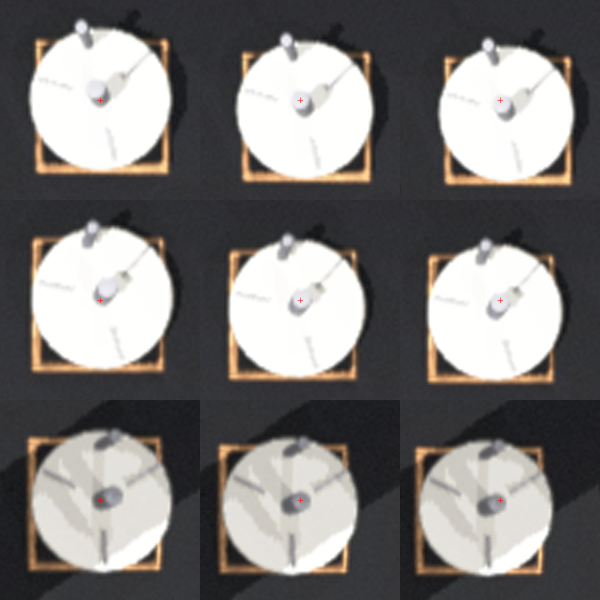

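```bash
python3 -m pendant '[[3.2,[3,2,0],[0,0,-2]],[3.2,[6,4.1,0],[0,0,-4]],[3.2,[9,6.2,0],[0,0,-6]],[3.2,[12,8.2,0],[0,0,-8]],[3.2,[15,10.3,0],[0,0,-10]],[3.2,[18,12.3,0],[0,0,-12]],[3.2,[21,14.4,0],[0,0,-14]],[3.2,[24,16.4,0],[0,0,-16]],[3.2,[27,18.5,0],[0,0,-18]],[3.2,[30.3,20.7,0],[0,0,-19.4]],[3.2,[30.3,20.7,0],[0,0,-19.4]]]' 30; cat >> h.py <<'E'
from scipy.spatial.transform import Rotation as Rn
def wrist():
    s=observe(); p=get_image("wrist")
    B=np.eye(4);B[:3,:3]=Rn.from_euler("xyz",s["ee_rot"],degrees=True).as_matrix();B[:3,3]=s["tool_pos"]
    p["camera_from_world"]=np.linalg.inv(B@p["mount"]);return s,p
E
python3 - <<'E'
from h import *
s,p=wrist();print(s)
f=p["frame"][:,:,::-1].copy()
for X in [(.458,-.33,.071),(.513,-.328,.085),(.458,-.33,.033)]:
    u=proj(p,X);print(u);cv2.drawMarker(f,tuple(int(v) for v in u.round()),(0,0,255),0,10)
cv2.imwrite("pics/w1.png",f)
E
```

```text
clock: 2.57
tool_pos: [0.5178, -0.3242, 0.231]
ee_rot: [-179.9, -0.1, 2.3]
wrist_force: [-1.0, -0.2, -0.2]
grip_width: 0.0318
{'clock': 2.5667, 'joint_positions': array([-39.64528692,  21.97141715,   8.36166771,  76.33093569,
         0.14235357, 138.00970191]), 'qvel': array([-4.32305297, -1.36833335, -2.45565633,  0.58019771, -3.41777459,
       -6.40436989]), 'effort': array([  2.18465254, -51.89087749,  30.01410484,   0.17384355,
         0.2200395 ,   0.81541048]), 'tool_pos': array([ 0.51778565, -0.32417585,  0.23102321]), 'ee_rot': array([-1.79933876e+02, -1.39321452e-01,  2.34500446e+00]), 'wrist_force': array([-1.04977487, -0.19204512, -0.24264654]), 'torque': array([-0.00098839,  0.07137671, -0.01825876]), 'grip_width': 0.03178223268130622}
[283.02206762 240.9956846 ]
[283.56801758 195.97466256]
[282.78627456 227.37736752]
```

View pics/w1.png

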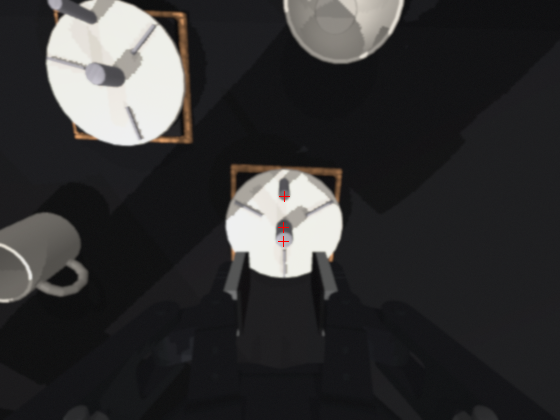

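```bash
python3 -m pendant '[[3.2,[0,0,-3],[0,0,0]],[3.2,[0,0,-6],[0,0,0]],[3.2,[0,0,-9],[0,0,0]],[3.2,[0,0,-11],[0,0,0]],[3.2,[0,0,-11.5],[0,0,0]],[3.2,[0,0,-11.5],[0,0,0]]]' ; python3 - <<'E'
from h import *
s,p=wrist();print(s['tool_pos'],s['ee_rot'],s['wrist_force'])
cv2.imwrite("pics/w2.png",p["frame"][:,:,::-1])
E
```

```text
clock: 3.12
tool_pos: [0.5111, -0.3281, 0.1146]
ee_rot: [-179.9, 0.2, 2.0]
wrist_force: [1.0, 0.5, 0.4]
grip_width: 0.032
[ 0.51109683 -0.32813243  0.11460489] [-179.86038914    0.18178307    1.95726188] [0.97174949 0.45604443 0.37355271]
```

View pics/w2.png

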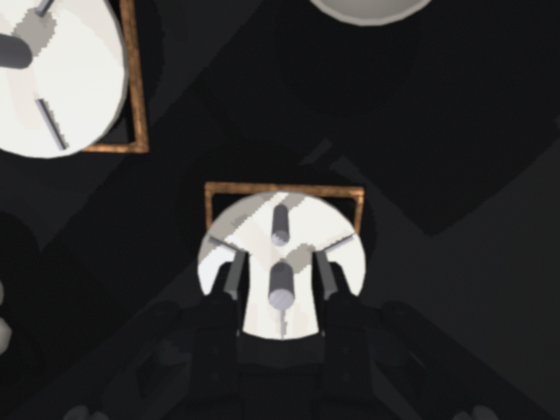

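```bash
cat > arc.py <<'E'
import sys,numpy as np
t0=float(sys.argv[1]);sgn=float(sys.argv[2]);step=4;per=int(sys.argv[3]);tot=int(sys.argv[4])
c=lambda a:5.5*np.array([np.cos(np.radians(a)),np.sin(np.radians(a))])
for k in range(0,tot,step*per):
    print(k,[[*np.round(c(t0+sgn*(k+step*(i+1)))-c(t0+sgn*k),2).tolist(),sgn*step*(i+1)] for i in range(per)])
E
python3 arc.py 2 1 5 120
python3 -m pendant '[[3.2,[0,0,-2],[0,0,0]],[3.2,[0,0,-4],[0,0,0]],[3.2,[0,0,-6],[0,0,0]],[3.2,[0.1,0,-6.5],[0,0,0]],[3.2,[0.1,0,-6.5],[0,0,0]],[3.0,[0.1,0,-6.5],[0,0,0]]]'
```

```text
0 [[-0.03, 0.38, 4.0], [-0.08, 0.76, 8.0], [-0.16, 1.14, 12.0], [-0.27, 1.51, 16.0], [-0.4, 1.87, 20.0]]
20 [[-0.16, 0.35, 4.0], [-0.34, 0.69, 8.0], [-0.54, 1.02, 12.0], [-0.77, 1.33, 16.0], [-1.01, 1.62, 20.0]]
40 [[-0.27, 0.28, 4.0], [-0.55, 0.53, 8.0], [-0.85, 0.77, 12.0], [-1.17, 0.98, 16.0], [-1.51, 1.18, 20.0]]
60 [[-0.35, 0.17, 4.0], [-0.7, 0.31, 8.0], [-1.07, 0.43, 12.0], [-1.44, 0.52, 16.0], [-1.82, 0.59, 20.0]]
80 [[-0.38, 0.04, 4.0], [-0.77, 0.05, 8.0], [-1.15, 0.04, 12.0], [-1.53, 0.0, 16.0], [-1.91, -0.07, 20.0]]
100 [[-0.37, -0.09, 4.0], [-0.74, -0.21, 8.0], [-1.09, -0.36, 12.0], [-1.44, -0.52, 16.0], [-1.77, -0.72, 20.0]]
clock: 3.67
tool_pos: [0.5148, -0.3293, 0.0531]
ee_rot: [179.9, -0.1, 2.0]
wrist_force: [0.3, -0.7, 0.7]
grip_width: 0.0298
```

```bash
python3 -m pendant '[[3.0,[-0.03,0.38,0],[0,0,4]],[3.0,[-0.08,0.76,0],[0,0,8]],[3.0,[-0.16,1.14,0],[0,0,12]],[3.0,[-0.27,1.51,0],[0,0,16]],[3.0,[-0.4,1.87,0],[0,0,20]]]'
python3 -m pendant '[[3.0,[-0.16,0.35,0],[0,0,4]],[3.0,[-0.34,0.69,0],[0,0,8]],[3.0,[-0.54,1.02,0],[0,0,12]]]'
python3 -m pendant '[[3.0,[-0.23,0.31,0],[0,0,4]],[3.0,[-0.47,0.60,0],[0,0,8]]]'
python3 - <<'E'
from h import *
p=get_image("top");print(observe()["wrist_force"])
cv2.imwrite("pics/t2.png",p["frame"][60:300,200:520,::-1].repeat(2,0).repeat(2,1))
E
```

```text
clock: 4.08
tool_pos: [0.5114, -0.3107, 0.0539]
ee_rot: [179.8, -0.1, 22.2]
wrist_force: [0.0, -0.2, 0.1]
grip_width: 0.0302
clock: 4.33
tool_pos: [0.5061, -0.3005, 0.0539]
ee_rot: [179.8, -0.1, 34.2]
wrist_force: [-0.2, -0.3, 0.2]
grip_width: 0.0301
clock: 4.5
tool_pos: [0.5013, -0.2945, 0.0539]
ee_rot: [179.8, -0.0, 42.2]
wrist_force: [-0.0, -0.7, -0.4]
grip_width: 0.0303
[-1.18190698  0.29465687 -0.87733489]
```

View pics/t2.png

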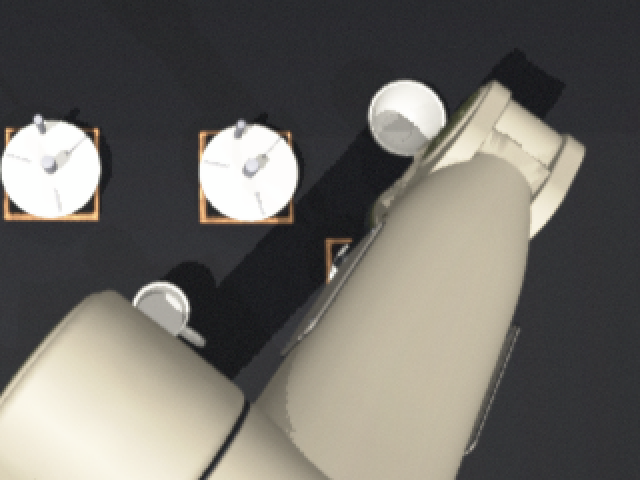

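```bash
python3 - <<'E'
from h import *
s,p=wrist()
cv2.imwrite("pics/w3.png",p["frame"][:,:,::-1])
E
```

```text
(no output)
```

View pics/w3.png

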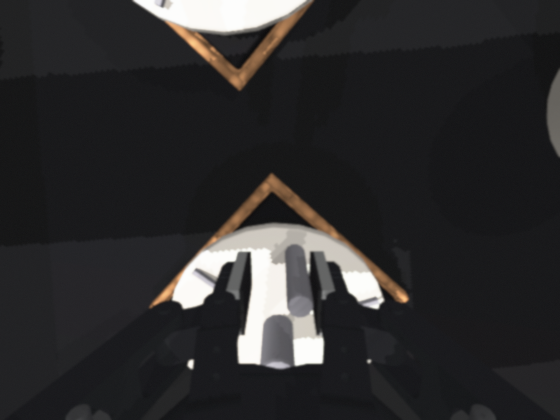

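```bash
python3 -m pendant '[[3.0,[-0.27,0.28,0],[0,0,4]],[3.0,[-0.55,0.53,0],[0,0,8]],[3.0,[-0.85,0.77,0],[0,0,12]],[3.0,[-1.17,0.98,0],[0,0,16]],[3.0,[-1.51,1.18,0],[0,0,20]]]'
python3 -m pendant '[[3.0,[-0.35,0.17,0],[0,0,4]],[3.0,[-0.7,0.31,0],[0,0,8]],[3.0,[-1.07,0.43,0],[0,0,12]],[3.0,[-1.44,0.52,0],[0,0,16]],[3.0,[-1.82,0.59,0],[0,0,20]]]'
python3 -m pendant '[[3.0,[-0.38,0.04,0],[0,0,4]],[3.0,[-0.77,0.05,0],[0,0,8]],[3.0,[-1.15,0.04,0],[0,0,12]],[3.0,[-1.53,0.0,0],[0,0,16]],[3.0,[-1.91,-0.07,0],[0,0,20]]]'
python3 -m pendant '[[3.0,[-0.37,-0.09,0],[0,0,4]],[3.0,[-0.74,-0.21,0],[0,0,8]],[3.0,[-1.09,-0.36,0],[0,0,12]],[3.0,[-1.44,-0.52,0],[0,0,16]]]'
```

```text
clock: 5.02
tool_pos: [0.4858, -0.2825, 0.0529]
ee_rot: [179.8, 0.0, 62.1]
wrist_force: [-0.1, -0.0, 0.6]
grip_width: 0.0298
clock: 5.43
tool_pos: [0.4675, -0.2766, 0.0529]
ee_rot: [179.9, 0.1, 82.1]
wrist_force: [0.1, 1.2, -0.1]
grip_width: 0.0302
clock: 5.85
tool_pos: [0.4484, -0.2774, 0.0528]
ee_rot: [179.9, 0.1, 102.1]
wrist_force: [0.4, 1.0, -0.4]
grip_width: 0.0299
clock: 6.18
tool_pos: [0.4339, -0.2826, 0.0528]
ee_rot: [179.9, 0.1, 118.1]
wrist_force: [-0.2, -0.1, 0.3]
grip_width: 0.0299
```

```bash
python3 -m pendant '[[3.2,[0.25,0.12,0],[0,0,-2]],[3.2,[0.35,0.16,3],[0,0,-4]],[3.2,[0.35,0.16,7],[0,0,-4]],[3.2,[0.35,0.16,10],[0,0,-4]]]'
python3 -m pendant '[[3.2,[2,1.3,0],[0,0,7]],[3.2,[4,2.6,0],[0,0,14]],[3.2,[6,3.9,0],[0,0,21]],[3.2,[8,5.2,0],[0,0,28]],[3.2,[10,6.5,0],[0,0,35]],[3.2,[12,7.7,0],[0,0,42]],[3.2,[14,9,0],[0,0,49]],[3.2,[16,10.2,0],[0,0,56]],[3.2,[18,11.5,0],[0,0,63]],[3.2,[20,12.7,0],[0,0,70]],[3.2,[22,13.9,0],[0,0,77]],[3.2,[23.2,14.7,0],[0,0,83]]]'
python3 -m pendant '[[3.2,[0,0,-2],[0,0,0]],[3.2,[0,0,-4],[0,0,0]],[3.2,[0,0,-4],[0,0,0]]]'
python3 - <<'E'
from h import *
s,p=wrist();print(s['tool_pos'],s['ee_rot'],s['wrist_force'],s['joint_positions'])
cv2.imwrite("pics/w4.png",p["frame"][:,:,::-1])
E
```

```text
clock: 6.52
tool_pos: [0.4372, -0.2807, 0.1547]
ee_rot: [179.9, 0.1, 113.9]
wrist_force: [0.9, -0.7, 0.1]
grip_width: 0.0321
clock: 7.52
tool_pos: [0.6712, -0.1321, 0.1528]
ee_rot: [-179.9, 0.2, -162.7]
wrist_force: [-0.1, 0.1, 0.1]
grip_width: 0.0319
clock: 7.77
tool_pos: [0.6673, -0.1323, 0.1084]
ee_rot: [179.9, -0.2, -163.1]
wrist_force: [-1.0, 0.7, -1.2]
grip_width: 0.0322
[ 0.66731545 -0.13228689  0.1084074 ] [ 179.85338647   -0.21254376 -163.05935839] [-0.96572078  0.71751565 -1.21204256] [-1.79655002e+01  3.29342316e+01  8.42719487e+00  6.57511654e+01
 -1.38780427e-03 -3.49058667e+01]
```

View pics/w4.png

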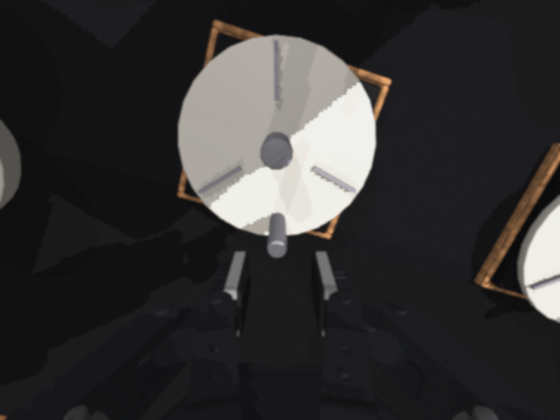

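```bash
python3 - <<'E'
from h import *
s,p=wrist()
print(s['tool_pos'],unp(p,(277,248),.085),unp(p,(276.5,152),.071))
E
python3 arc.py 17 -1 5 120
```

```text
[ 0.6675428  -0.13258689  0.11011647] [ 0.66998347 -0.13431904  0.085     ] [ 0.61695846 -0.1507182   0.071     ]
0 [[0.1, -0.37, -4.0], [0.17, -0.75, -8.0], [0.22, -1.13, -12.0], [0.24, -1.51, -16.0], [0.23, -1.9, -20.0]]
20 [[-0.03, -0.38, -4.0], [-0.09, -0.76, -8.0], [-0.18, -1.14, -12.0], [-0.29, -1.5, -16.0], [-0.43, -1.86, -20.0]]
40 [[-0.16, -0.35, -4.0], [-0.35, -0.68, -8.0], [-0.56, -1.01, -12.0], [-0.79, -1.31, -16.0], [-1.04, -1.6, -20.0]]
60 [[-0.27, -0.27, -4.0], [-0.56, -0.52, -8.0], [-0.87, -0.75, -12.0], [-1.19, -0.96, -16.0], [-1.53, -1.15, -20.0]]
80 [[-0.35, -0.16, -4.0], [-0.71, -0.3, -8.0], [-1.07, -0.41, -12.0], [-1.45, -0.5, -16.0], [-1.83, -0.56, -20.0]]
100 [[-0.38, -0.03, -4.0], [-0.77, -0.04, -8.0], [-1.15, -0.02, -12.0], [-1.53, 0.03, -16.0], [-1.91, 0.1, -20.0]]
```

```bash
python3 -m pendant '[[3.0,[0.1,-0.2,-2],[0,0,0]],[3.0,[0.15,-0.2,-4],[0,0,0]],[3.0,[0.15,-0.2,-5.8],[0,0,0]],[3.0,[0.15,-0.2,-5.8],[0,0,0]]]'
python3 -m pendant '[[3.0,[0.1,-0.37,0],[0,0,-4]],[3.0,[0.17,-0.75,0],[0,0,-8]],[3.0,[0.22,-1.13,0],[0,0,-12]],[3.0,[0.24,-1.51,0],[0,0,-16]],[3.0,[0.23,-1.9,0],[0,0,-20]]]'
python3 -m pendant '[[3.0,[-0.03,-0.38,0],[0,0,-4]],[3.0,[-0.09,-0.76,0],[0,0,-8]],[3.0,[-0.18,-1.14,0],[0,0,-12]],[3.0,[-0.29,-1.5,0],[0,0,-16]],[3.0,[-0.43,-1.86,0],[0,0,-20]]]'
python3 - <<'E'
from h import *
s,p=wrist()
cv2.imwrite("pics/w5.png",p["frame"][:,:,::-1])
E
```

```text
clock: 8.2
tool_pos: [0.6686, -0.135, 0.0516]
ee_rot: [179.9, -0.2, -163.1]
wrist_force: [-1.0, 0.5, -0.4]
grip_width: 0.0301
clock: 8.62
tool_pos: [0.6729, -0.1532, 0.0557]
ee_rot: [179.9, 0.1, 176.8]
wrist_force: [-0.2, 4.3, -1.0]
grip_width: 0.0301
clock: 9.03
tool_pos: [0.6687, -0.1717, 0.0557]
ee_rot: [179.9, 0.1, 156.8]
wrist_force: [-0.4, 3.9, -1.6]
grip_width: 0.0298
```

View pics/w5.png

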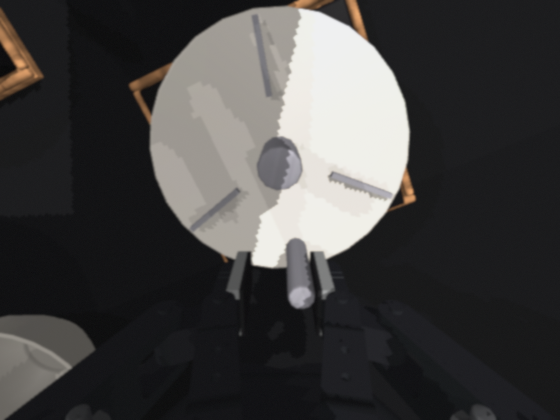

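```bash
python3 -m pendant '[[3.0,[-0.16,-0.35,0],[0,0,-4]],[3.0,[-0.35,-0.68,0],[0,0,-8]],[3.0,[-0.56,-1.01,0],[0,0,-12]],[3.0,[-0.79,-1.31,0],[0,0,-16]],[3.0,[-1.04,-1.6,0],[0,0,-20]]]'
python3 -m pendant '[[3.0,[-0.27,-0.27,0],[0,0,-4]],[3.0,[-0.56,-0.52,0],[0,0,-8]],[3.0,[-0.87,-0.75,0],[0,0,-12]],[3.0,[-1.19,-0.96,0],[0,0,-16]],[3.0,[-1.53,-1.15,0],[0,0,-20]]]'
python3 -m pendant '[[3.0,[-0.35,-0.16,0],[0,0,-4]],[3.0,[-0.71,-0.3,0],[0,0,-8]],[3.0,[-1.07,-0.41,0],[0,0,-12]],[3.0,[-1.45,-0.5,0],[0,0,-16]],[3.0,[-1.83,-0.56,0],[0,0,-20]]]'
python3 -m pendant '[[3.0,[-0.38,-0.03,0],[0,0,-4]],[3.0,[-0.77,-0.04,0],[0,0,-8]],[3.0,[-1.15,-0.02,0],[0,0,-12]],[3.0,[-1.53,0.03,0],[0,0,-16]]]'
python3 - <<'E'
from h import *
s,p=wrist()
cv2.imwrite("pics/w6.png",p["frame"][:,:,::-1])
E
```

```text
clock: 9.5
tool_pos: [0.6586, -0.1878, 0.0557]
ee_rot: [179.8, 0.1, 136.9]
wrist_force: [0.7, 4.2, 0.1]
grip_width: 0.0297
clock: 9.92
tool_pos: [0.6439, -0.1996, 0.0558]
ee_rot: [179.8, 0.1, 116.9]
wrist_force: [2.8, 4.0, -1.3]
grip_width: 0.0302
clock: 10.33
tool_pos: [0.6262, -0.2058, 0.056]
ee_rot: [179.7, 0.0, 96.9]
wrist_force: [3.3, 2.4, -1.9]
grip_width: 0.0302
clock: 10.67
tool_pos: [0.6113, -0.206, 0.0561]
ee_rot: [179.7, 0.0, 80.9]
wrist_force: [4.9, 1.8, -1.4]
grip_width: 0.03
```

View pics/w6.png

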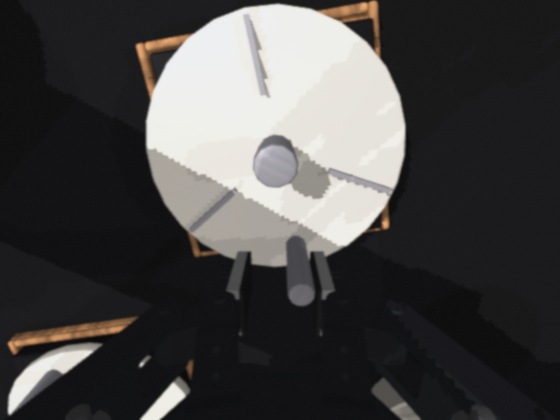

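```bash
python3 -m pendant '[[3.2,[-0.2,0,0],[0,0,2]],[3.2,[0.2,0,0],[0,0,4]],[3.2,[0.3,0,3],[0,0,4]],[3.2,[0.3,0,7],[0,0,4]],[3.2,[0.3,0,10],[0,0,4]]]'
python3 -m pendant '[[3.2,[0.6,2,0],[0,0,7]],[3.2,[1,4,0],[0,0,14]],[3.2,[1.5,6,0],[0,0,21]],[3.2,[2,8,0],[0,0,28]],[3.2,[2.5,10,0],[0,0,35]],[3.2,[3,12,0],[0,0,42]],[3.2,[3.5,14.5,0],[0,0,49]],[3.2,[4,17,0],[0,0,56]],[3.2,[4.5,20,0],[0,0,63]],[3.2,[5,23,0],[0,0,70]],[3.2,[5.5,26,0],[0,0,77]],[3.2,[5.8,29,0],[0,0,84]]]'
python3 -m pendant '[[3.2,[0.2,2,0],[0,0,7]],[3.2,[0.3,4,0],[0,0,14]],[3.2,[0.4,5.8,0],[0,0,21]],[3.2,[0.4,5.8,-2],[0,0,23.5]],[3.2,[0.4,5.8,-4],[0,0,23.5]],[3.2,[0.4,5.8,-4],[0,0,23.5]]]'
python3 - <<'E'
from h import *
s,p=wrist();print(s['tool_pos'],s['ee_rot'],s['wrist_force'],s['joint_positions'])
cv2.imwrite("pics/w7.png",p["frame"][:,:,::-1])
E
```

```text
clock: 11.13
tool_pos: [0.6122, -0.2061, 0.1573]
ee_rot: [179.9, 0.1, 85.1]
wrist_force: [0.3, -0.3, 0.1]
grip_width: 0.0319
clock: 12.13
tool_pos: [0.6708, 0.0855, 0.1556]
ee_rot: [-180.0, 0.2, 169.5]
wrist_force: [0.9, -0.7, -0.3]
grip_width: 0.032
clock: 12.63
tool_pos: [0.6721, 0.1427, 0.1111]
ee_rot: [180.0, -0.2, -167.3]
wrist_force: [-1.2, 0.1, -1.1]
grip_width: 0.0321
[0.67209387 0.14269034 0.1111053 ] [ 179.99836981   -0.24086092 -167.33240139] [-1.19415028  0.13040214 -1.14013471] [ 5.31273416e+00  3.35879550e+01  9.93960691e+00  6.65907399e+01
 -2.92167883e-02 -7.35480006e+00]
```

View pics/w7.png

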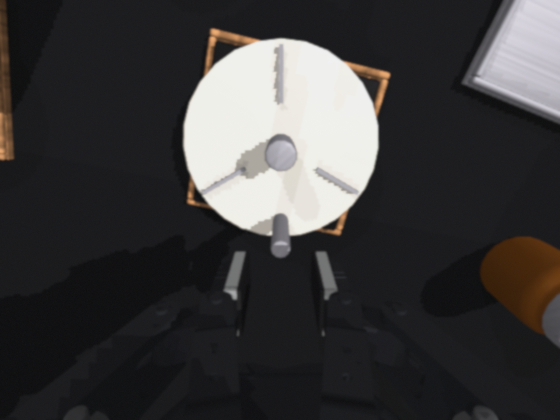

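```bash
python3 - <<'E'
from h import *
s,p=wrist()
print(s['tool_pos'],unp(p,(281,248),.085),unp(p,(282,153),.071))
E
python3 arc.py 12.5 -1 5 120
python3 -m pendant '[[3.0,[0,0,-2],[0,0,0]],[3.0,[0.1,0,-4],[0,0,0]],[3.0,[0.1,0,-5.8],[0,0,0]],[3.0,[0.1,0,-5.8],[0,0,0]]]'
```

```text
[0.67256299 0.1424201  0.1126837 ] [0.67562639 0.1431338  0.085     ] [0.62104895 0.13151634 0.071     ]
0 [[0.07, -0.38, -4.0], [0.11, -0.76, -8.0], [0.13, -1.14, -12.0], [0.12, -1.53, -16.0], [0.08, -1.91, -20.0]]
20 [[-0.06, -0.38, -4.0], [-0.15, -0.75, -8.0], [-0.27, -1.12, -12.0], [-0.41, -1.48, -16.0], [-0.57, -1.82, -20.0]]
40 [[-0.19, -0.33, -4.0], [-0.4, -0.65, -8.0], [-0.63, -0.96, -12.0], [-0.89, -1.25, -16.0], [-1.16, -1.52, -20.0]]
60 [[-0.29, -0.25, -4.0], [-0.6, -0.48, -8.0], [-0.92, -0.68, -12.0], [-1.26, -0.87, -16.0], [-1.61, -1.03, -20.0]]
80 [[-0.36, -0.13, -4.0], [-0.73, -0.24, -8.0], [-1.1, -0.33, -12.0], [-1.48, -0.38, -16.0], [-1.86, -0.41, -20.0]]
100 [[-0.38, -0.0, -4.0], [-0.77, 0.02, -8.0], [-1.15, 0.07, -12.0], [-1.52, 0.15, -16.0], [-1.89, 0.25, -20.0]]
clock: 13.07
tool_pos: [0.6735, 0.1418, 0.0536]
ee_rot: [180.0, -0.2, -167.5]
wrist_force: [-0.9, -0.3, -0.6]
grip_width: 0.0302
```

```bash
python3 -m pendant '[[3.0,[0.07,-0.38,0],[0,0,-4]],[3.0,[0.11,-0.76,0],[0,0,-8]],[3.0,[0.13,-1.14,0],[0,0,-12]],[3.0,[0.12,-1.53,0],[0,0,-16]],[3.0,[0.08,-1.91,0],[0,0,-20]]]'
python3 -m pendant '[[3.0,[-0.06,-0.38,0],[0,0,-4]],[3.0,[-0.15,-0.75,0],[0,0,-8]],[3.0,[-0.27,-1.12,0],[0,0,-12]],[3.0,[-0.41,-1.48,0],[0,0,-16]],[3.0,[-0.57,-1.82,0],[0,0,-20]]]'
python3 -m pendant '[[3.0,[-0.19,-0.33,0],[0,0,-4]],[3.0,[-0.4,-0.65,0],[0,0,-8]],[3.0,[-0.63,-0.96,0],[0,0,-12]],[3.0,[-0.89,-1.25,0],[0,0,-16]],[3.0,[-1.16,-1.52,0],[0,0,-20]]]'
python3 -m pendant '[[3.0,[-0.29,-0.25,0],[0,0,-4]],[3.0,[-0.6,-0.48,0],[0,0,-8]],[3.0,[-0.92,-0.68,0],[0,0,-12]],[3.0,[-1.26,-0.87,0],[0,0,-16]],[3.0,[-1.61,-1.03,0],[0,0,-20]]]'
python3 -m pendant '[[3.0,[-0.36,-0.13,0],[0,0,-4]],[3.0,[-0.73,-0.24,0],[0,0,-8]],[3.0,[-1.1,-0.33,0],[0,0,-12]],[3.0,[-1.48,-0.38,0],[0,0,-16]],[3.0,[-1.86,-0.41,0],[0,0,-20]]]'
python3 -m pendant '[[3.0,[-0.38,0,0],[0,0,-4]],[3.0,[-0.77,0.02,0],[0,0,-8]],[3.0,[-1.15,0.07,0],[0,0,-12]],[3.0,[-1.52,0.15,0],[0,0,-16]]]'
python3 - <<'E'
from h import *
s,p=wrist()
cv2.imwrite("pics/w8.png",p["frame"][:,:,::-1])
E
```

```text
clock: 13.48
tool_pos: [0.6771, 0.123, 0.0584]
ee_rot: [180.0, 0.2, 172.3]
wrist_force: [-0.1, -0.4, 0.2]
grip_width: 0.0299
clock: 13.9
tool_pos: [0.6714, 0.1047, 0.0585]
ee_rot: [179.9, 0.2, 152.3]
wrist_force: [-0.3, 0.5, 0.6]
grip_width: 0.03
clock: 14.32
tool_pos: [0.6598, 0.0895, 0.0585]
ee_rot: [179.8, 0.1, 132.3]
wrist_force: [-0.2, 0.8, -0.2]
grip_width: 0.0303
clock: 14.73
tool_pos: [0.6438, 0.0792, 0.0585]
ee_rot: [179.8, 0.1, 112.3]
wrist_force: [-0.2, 0.4, 0.6]
grip_width: 0.0302
clock: 15.15
tool_pos: [0.6253, 0.0751, 0.0585]
ee_rot: [179.8, 0.0, 92.3]
wrist_force: [-0.4, -0.9, 0.2]
grip_width: 0.0298
clock: 15.48
tool_pos: [0.6101, 0.0766, 0.0585]
ee_rot: [179.8, -0.0, 76.3]
wrist_force: [0.0, 0.2, 0.1]
grip_width: 0.0298
```

View pics/w8.png

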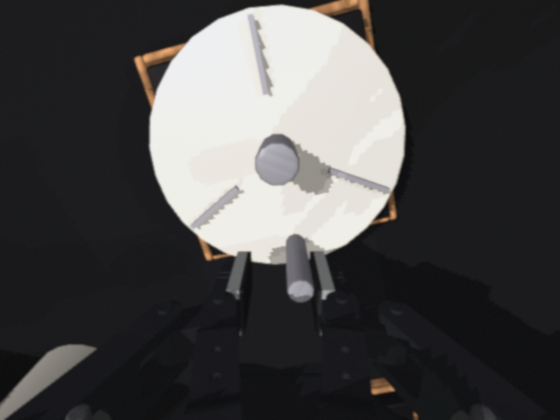

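```bash
python3 -m pendant '[[3.2,[0.2,-0.05,0],[0,0,3]],[3.2,[0.3,-0.05,0],[0,0,4]],[3.2,[0.3,-0.05,3],[0,0,4]],[3.2,[0.3,-0.05,7],[0,0,4]],[4.5,[0.3,-0.05,10],[0,0,4]]]'
python3 -m pendant '[[5,[0,-3,0],[0,0,2]],[5,[0,-6,0],[0,0,4]],[5,[0.1,-9,0],[0,0,6]],[5,[0.2,-12,0],[0,0,8]],[5,[0.3,-15,0],[0,0,10]],[5,[0.4,-18,0],[0,0,10]],[5,[0.4,-21,0],[0,0,10]],[5,[0.4,-22.6,0],[0,0,10]],[5,[0.4,-22.6,-2],[0,0,10]],[5,[0.4,-22.6,-2],[0,0,10]],[5,[0.4,-22.6,-2],[0,0,10]]]'
python3 - <<'E'
from h import *
s,p=wrist();print(s['tool_pos'],s['ee_rot'],s['wrist_force'],s['joint_positions'])
cv2.imwrite("pics/w9.png",p["frame"][:,:,::-1])
t=get_image("top");cv2.imwrite("pics/t9.png",t["frame"][:,:,::-1])
E
```

```text
clock: 15.95
tool_pos: [0.612, 0.0764, 0.1588]
ee_rot: [179.9, -0.0, 80.6]
wrist_force: [0.7, 0.6, 1.3]
grip_width: 0.0429
clock: 16.87
tool_pos: [0.6145, -0.1489, 0.135]
ee_rot: [-179.9, -0.1, 90.5]
wrist_force: [-0.2, 0.9, -0.3]
grip_width: 0.05
[ 0.61454746 -0.14893256  0.13501878] [-1.79886957e+02 -6.72292221e-02  9.05206970e+01] [-0.18550123  0.89112266 -0.28073482] [-2.09011525e+01  2.67030012e+01  1.99144437e+00  6.54182311e+01
  2.12977494e-02  6.85780601e+01]
```

View pics/w9.png

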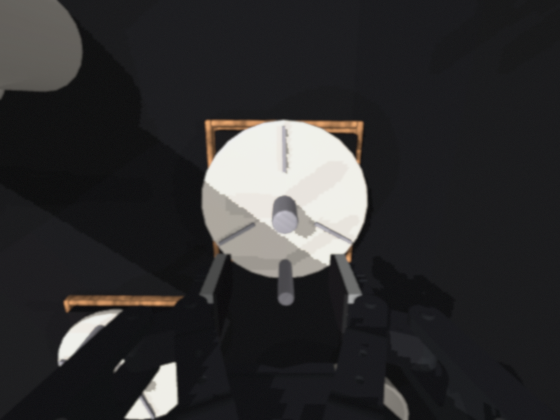

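View pics/t9.png

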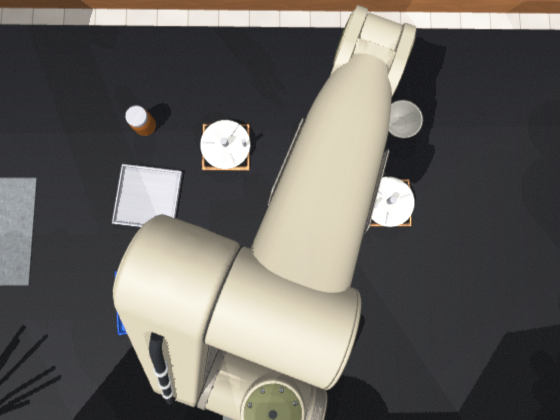

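```bash
python3 - <<'E'
from h import *
s,p=wrist()
print(s['tool_pos'],unp(p,(285,223),.071),unp(p,(285.5,296),.085), unp(p,(285,157),.033),unp(p,(284,199),.033))
E
```

```text
[ 0.61557944 -0.14857376  0.13621372] [ 0.61965532 -0.15053793  0.071     ] [ 0.62061257 -0.2028123   0.085     ] [ 0.61961841 -0.10903633  0.033     ] [ 0.61932947 -0.14429383  0.033     ]
```

```bash
python3 -m pendant '[[5,[0.35,-0.15,-2],[0,0,0]],[5,[0.35,-0.15,-4.5],[0,0,0]],[5,[0.35,-0.15,-7],[0,0,0]],[5,[0.35,-0.15,-9],[0,0,0]],[5,[0.35,-0.15,-9.5],[0,0,0]],[5,[0.35,-0.15,-9.5],[0,0,0]]]'
python3 - <<'E'
from h import *
s,p=wrist();print(s['tool_pos'],s['ee_rot'],s['wrist_force'])
cv2.imwrite("pics/w10.png",p["frame"][:,:,::-1])
E
```

```text
clock: 17.52
tool_pos: [0.6179, -0.1496, 0.0393]
ee_rot: [-179.8, -0.1, 90.6]
wrist_force: [0.1, -0.3, 0.3]
grip_width: 0.0499
[ 0.6179331  -0.14963481  0.0392563 ] [-1.79848729e+02 -6.41162047e-02  9.05858645e+01] [ 0.08255333 -0.33884038  0.25914164]
```

View pics/w10.png

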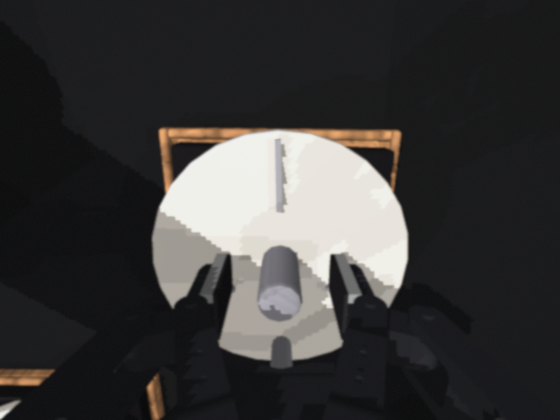

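```bash
python3 -m pendant '[[3,[0,0,0],[0,0,0]],[2.4,[0,0,0],[0,0,0]],[1.8,[0,0,0],[0,0,0]],[1.5,[0,0,0],[0,0,0]],[1.2,[0,0,0],[0,0,0]],[1.2,[0,0,0],[0,0,0]],[1.2,[0,0,0],[0,0,0]]]' 60
python3 -m pendant '[[1.2,[0,0,0.3],[0,0,0]],[1.2,[0,0,0.8],[0,0,0]],[1.2,[0,0,1.5],[0,0,0]],[1.2,[0,0,2],[0,0,0]],[1.2,[0,0,2],[0,0,0]]]'
python3 - <<'E'
from h import *
s,p=wrist();print(s['tool_pos'],s['ee_rot'],s['wrist_force'],s['torque'])
cv2.imwrite("pics/w11.png",p["frame"][:,:,::-1])
E
```

```text
clock: 18.15
tool_pos: [0.6185, -0.1513, 0.0424]
ee_rot: [180.0, 0.1, 90.5]
wrist_force: [-4.0, -0.3, 5.9]
grip_width: 0.0183
clock: 18.57
tool_pos: [0.6197, -0.1511, 0.0616]
ee_rot: [179.9, 0.0, 90.5]
wrist_force: [1.4, -0.6, -8.1]
grip_width: 0.0182
[ 0.61972947 -0.15106467  0.06161042] [1.79891211e+02 3.48832181e-02 9.05225826e+01] [ 1.4130997  -0.59123751 -8.13166185] [-0.07946636 -0.08481123 -0.02803671]
```

View pics/w11.png

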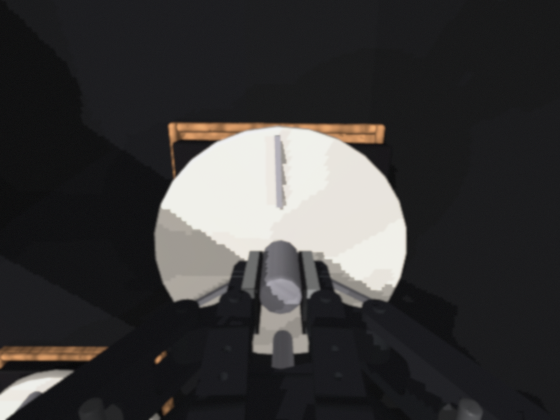

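```bash
python3 -m pendant '[[1.2,[0,0,2],[0,0,0]],[1.2,[0,0,5],[0,0,0]],[1.2,[0,0,8],[0,0,0]],[1.2,[0,0,11],[0,0,0]],[1.2,[0,0,12],[0,0,0]]]'
python3 - <<'E'
from h import *
for n in ["top","side"]:
    p=get_image(n)
    for d in outline_of(p,"tray"):
        m=d["pixels"].astype(np.uint8)
        g=p["frame"].astype(int); 
        c=max(cv2.findContours(m,0,cv2.CHAIN_APPROX_NONE)[0],key=cv2.contourArea)
        for z in (.014,):
            pts=np.array([unp(p,u[0],z)[:2] for u in c],np.float32); r=cv2.minAreaRect(pts)
            print(n,d["p"],z,np.round(r[0],4),np.round(r[1],3),r[2],np.round(cv2.boxPoints(r),3).tolist())
    # bright segmentation
    f=p["frame"]; hsv=cv2.cvtColor(f,cv2.COLOR_RGB2HSV); m=((hsv[...,1]<40)&(hsv[...,2]>95)).astype(np.uint8)
    m=cv2.morphologyEx(m,cv2.MORPH_CLOSE,np.ones((5,5)))
    for c in cv2.findContours(m,0,cv2.CHAIN_APPROX_NONE)[0]:
        if 2500<cv2.contourArea(c)<8000:
            pts=np.array([unp(p,u[0],.014)[:2] for u in c],np.float32); r=cv2.minAreaRect(pts);print("seg",n,np.round(r[0],4),np.round(r[1],3),r[2])
E
```

```text
clock: 19.03
tool_pos: [0.621, -0.1515, 0.1853]
ee_rot: [179.6, 0.1, 90.5]
wrist_force: [2.2, -0.7, -7.6]
grip_width: 0.0181
top 0.55 0.014 [0.473  0.3501] [0.174 0.175] 82.66407775878906 [[0.375, 0.2750000059604645], [0.5490000247955322, 0.2529999911785126], [0.5709999799728394, 0.42500001192092896], [0.3970000147819519, 0.4480000138282776]]
seg top [0.3792 0.7025] [0.302 0.097] 4.098992347717285
side 0.7 0.014 [0.4747 0.3553] [0.176 0.174] 83.1086654663086 [[0.3779999911785126, 0.27799999713897705], [0.5509999990463257, 0.25699999928474426], [0.5720000267028809, 0.4320000112056732], [0.39899998903274536, 0.453000009059906]]
side 0.63 0.014 [0.1924 0.3433] [0.17  0.176] 5.757746696472168 [[0.0989999994635582, 0.421999990940094], [0.11699999868869781, 0.24699999392032623], [0.28600001335144043, 0.2639999985694885], [0.2680000066757202, 0.4399999976158142]]
seg side [0.476  0.3542] [0.181 0.176] 82.8000259399414
seg side [ 1.0208 -0.1446] [1.532 0.063] 89.90403747558594
```

```bash
python3 -m pendant '[[1.2,[-0.3,1,0],[0,0,0]],[1.2,[-0.9,3,0],[0,0,0]],[1.2,[-1.6,5.5,0],[0,0,-1]],[1.2,[-2.4,8.3,0],[0,0,-1.5]],[1.2,[-3.2,11.1,0],[0,0,-2]],[1.2,[-4,13.9,0],[0,0,-2.5]],[1.2,[-4.8,16.7,0],[0,0,-3]],[1.2,[-5.7,19.5,0],[0,0,-3.5]],[1.2,[-6.5,22.3,0],[0,0,-4]],[1.2,[-7.3,25.1,0],[0,0,-4.5]],[1.2,[-8.1,27.9,0],[0,0,-5]],[1.2,[-8.9,30.7,0],[0,0,-5.5]]]'
python3 -m pendant '[[1.2,[-0.8,2.8,0],[0,0,-0.5]],[1.2,[-1.6,5.6,0],[0,0,-1]],[1.2,[-2.4,8.4,0],[0,0,-1.5]],[1.2,[-3.2,11.2,0],[0,0,-1.5]],[1.2,[-4,14,0],[0,0,-1.5]],[1.2,[-4.8,16.6,0],[0,0,-1.5]],[1.2,[-5.4,18.6,0],[0,0,-1.5]],[1.2,[-5.7,19.6,0],[0,0,-1.5]],[1.2,[-5.7,19.6,0],[0,0,-1.5]],[1.2,[-5.7,19.6,0],[0,0,-1.5]]]'
python3 -m pendant '[[1.2,[0,0,-2],[0,0,0]],[1.2,[0,0,-4],[0,0,0]],[1.2,[0,0,-6],[0,0,0]],[1.2,[0,0,-8],[0,0,0]],[1.2,[0,0,-8],[0,0,0]]]'
python3 - <<'E'
from h import *
s,p=wrist();print(s['tool_pos'],s['ee_rot'],s['wrist_force'],s['torque'])
cv2.imwrite("pics/w12.png",p["frame"][:,:,::-1])
t=get_image("side");cv2.imwrite("pics/s12.png",t["frame"][:,:,::-1])
E
```

```text
clock: 20.23
tool_pos: [0.5272, 0.1578, 0.1779]
ee_rot: [-179.8, 0.0, 85.0]
wrist_force: [0.9, -0.4, -9.5]
grip_width: 0.0182
clock: 21.07
tool_pos: [0.4713, 0.352, 0.1784]
ee_rot: [-179.9, 0.1, 83.6]
wrist_force: [-1.4, 0.3, -8.7]
grip_width: 0.0181
clock: 21.48
tool_pos: [0.4698, 0.349, 0.0952]
ee_rot: [-179.6, 0.3, 83.4]
wrist_force: [-1.6, -1.2, -9.3]
grip_width: 0.0181
[0.46983754 0.34898406 0.09518152] [-179.5796277     0.34190656   83.41339975] [-1.60466996 -1.20142507 -9.33522489] [-0.16527938  0.2478819  -0.00515833]
```

View pics/w12.png

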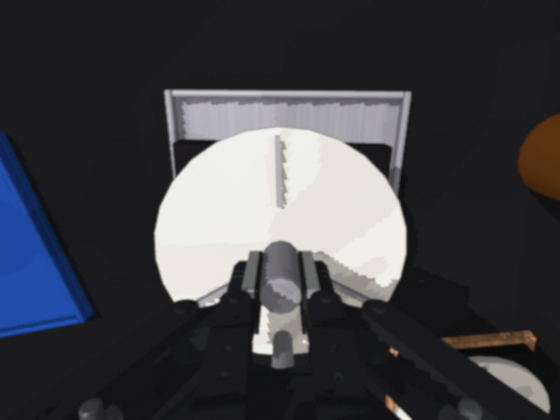

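View pics/s12.png

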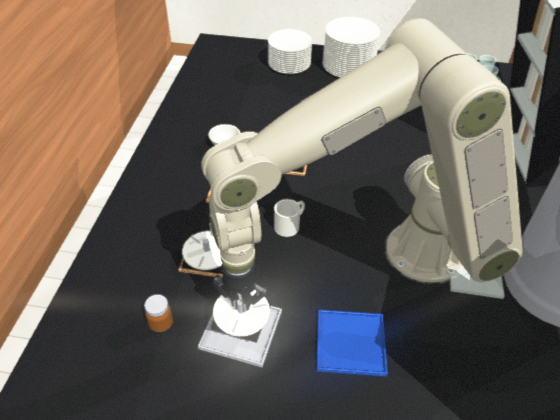

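```bash
python3 - <<'E'
from h import *
s,p=wrist();print(s['tool_pos'],s['ee_rot'])
a=unp(p,(166,91.5),.014);b=unp(p,(410.5,93),.014);print(a,b,np.linalg.norm(a-b))
d=(b-a)/np.linalg.norm(b-a);n=np.array([d[1],-d[0],0]);n=n if n[1]<0 else -n
print("ang",np.degrees(np.arctan2(d[1],d[0])),"centre",(a+b)/2+n*.085)
E
```

```text
[0.47198301 0.35056962 0.09928493] [-1.79842206e+02  1.37148588e-01  8.34379727e+01]
[0.40363415 0.44703044 0.014     ] [0.57211262 0.42670226 0.014     ] 0.16970041199149896
ang -6.879904210948127 centre [0.47769135 0.3524784  0.014     ]
```

```bash
python3 -m pendant '[[1.2,[0.3,0.1,-1],[0,0,0]],[1.2,[0.4,0.2,-2],[0,0,0]],[1.2,[0.4,0.2,-3],[0,0,0]],[1.2,[0.4,0.2,-4],[0,0,0]],[1.2,[0.4,0.2,-4.5],[0,0,0]],[1.2,[0.4,0.2,-4.8],[0,0,0]],[1.2,[0.4,0.2,-5],[0,0,0]],[1.2,[0.4,0.2,-5],[0,0,0]]]'
python3 -m pendant '[[1.2,[0,0,-0.1],[0,0,0]],[1.2,[0,0,-0.2],[0,0,0]],[1.2,[0,0,-0.3],[0,0,0]],[1.2,[0,0,-0.3],[0,0,0]]]'
```

```text
clock: 22.3
tool_pos: [0.4766, 0.3541, 0.0498]
ee_rot: [-180.0, 0.0, 83.5]
wrist_force: [-0.6, -0.5, -9.2]
grip_width: 0.0182
clock: 22.63
tool_pos: [0.4769, 0.3542, 0.0474]
ee_rot: [180.0, -0.0, 83.5]
wrist_force: [-0.1, -0.3, -8.7]
grip_width: 0.0186
```

```bash
python3 -m pendant '[[1.2,[0,0,-0.1],[0,0,0]],[1.2,[0,0,-0.2],[0,0,0]],[1.2,[0,0,-0.3],[0,0,0]],[1.2,[0,0,-0.3],[0,0,0]]]'
python3 -m pendant '[[1.2,[0,0,-0.05],[0,0,0]],[1.2,[0,0,-0.1],[0,0,0]],[1.2,[0,0,-0.1],[0,0,0]]]'
```

```text
clock: 22.97
tool_pos: [0.4767, 0.3541, 0.0441]
ee_rot: [-180.0, 0.0, 83.5]
wrist_force: [0.1, -0.9, -8.9]
grip_width: 0.0184
clock: 23.22
tool_pos: [0.4768, 0.3541, 0.0432]
ee_rot: [-180.0, 0.0, 83.5]
wrist_force: [-0.2, 0.5, -9.0]
grip_width: 0.0181
```

```bash
python3 -m pendant '[[1.2,[0,0,-0.05],[0,0,0]],[1.2,[0,0,-0.1],[0,0,0]],[1.2,[0,0,-0.1],[0,0,0]]]'
python3 -m pendant '[[1.2,[0,0,-0.05],[0,0,0]],[1.2,[0,0,-0.1],[0,0,0]],[1.2,[0,0,-0.1],[0,0,0]]]'
```

```text
clock: 23.47
tool_pos: [0.4769, 0.3542, 0.0425]
ee_rot: [180.0, -0.0, 83.5]
wrist_force: [0.3, -0.8, -8.1]
grip_width: 0.018
clock: 23.72
tool_pos: [0.477, 0.3543, 0.0424]
ee_rot: [180.0, -0.0, 83.5]
wrist_force: [-3.1, -2.1, 2.9]
grip_width: 0.0181
```

```bash
python3 -m pendant '[[2.2,[0,0,0],[0,0,0]],[2.8,[0,0,0],[0,0,0]],[3.6,[0,0,0],[0,0,0]],[4.5,[0,0,0],[0,0,0]],[4.5,[0,0,0],[0,0,0]]]'
python3 -m pendant '[[4.5,[0,0,1],[0,0,0]],[4.5,[0,0,3],[0,0,0]],[4.5,[0,0,6],[0,0,0]],[4.5,[0,0,9],[0,0,0]],[4.5,[0,0,12],[0,0,0]],[4.5,[0,0,14],[0,0,0]],[4.5,[0,0,14],[0,0,0]]]'
python3 - <<'E'
from h import *
s,p=wrist();print(s['tool_pos'],s['ee_rot'],s['wrist_force'])
cv2.imwrite("pics/w13.png",p["frame"][:,:,::-1])
t=get_image("side");cv2.imwrite("pics/s13.png",t["frame"][:,:,::-1])
E
```

```text
clock: 24.13
tool_pos: [0.4773, 0.3544, 0.0416]
ee_rot: [179.9, -0.0, 83.5]
wrist_force: [-0.6, -0.3, 0.4]
grip_width: 0.0449
clock: 24.72
tool_pos: [0.4795, 0.3556, 0.1877]
ee_rot: [179.5, -0.3, 83.5]
wrist_force: [1.5, 0.3, 0.4]
grip_width: 0.0452
[0.47945769 0.35564379 0.18772151] [179.54281922  -0.3198767   83.52287566] [1.50573519 0.33948332 0.37566163]
```

View pics/w13.png

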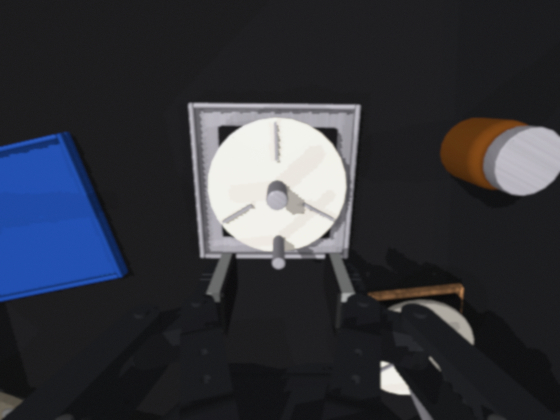

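View pics/s13.png

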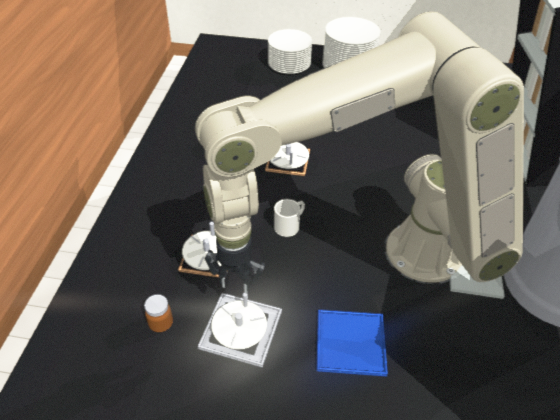

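```bash
python3 -m pendant '[[4.5,[0,0,2],[0,0,0]],[4.5,[-2,2,4],[0,0,0]],[4.5,[-4,4,6],[0,0,0]],[4.5,[-6,6,6],[0,0,0]],[4.5,[-9,9,6],[0,0,0]],[4.5,[-12,11,6],[0,0,0]],[4.5,[-15,13,6],[0,0,0]],[4.5,[-18,15,6],[0,0,0]],[4.5,[-18,15,6],[0,0,0]],[4.5,[-18,15,6],[0,0,0]]]'
python3 - <<'E'
from h import *
t=get_image("top");cv2.imwrite("pics/t14.png",t["frame"][:,:,::-1])
f=t["frame"][90:240,100:440,::-1];cv2.imwrite("pics/t14z.png",cv2.resize(f,None,fx=2.3,fy=2.3,interpolation=cv2.INTER_CUBIC))
for q,z in [("mug_mid",.0425),("bowl_mid",.025),("jar_mid",.0425)]:
    for d in search_frame(t,q)[:1]: print(q,d["uv"],unp(t,d["uv"],z)[:2])
E
```

```text
clock: 25.65
tool_pos: [0.2946, 0.5045, 0.2398]
ee_rot: [-179.9, 0.1, 83.7]
wrist_force: [0.7, -0.1, 0.2]
grip_width: 0.0449
mug_mid [279.4, 215.8] [ 0.41622142 -0.02255876]
bowl_mid [399.0, 120.8] [ 0.69426348 -0.37102133]
jar_mid [142.5, 122.8] [0.67902355 0.36128027]
```

View pics/t14.png

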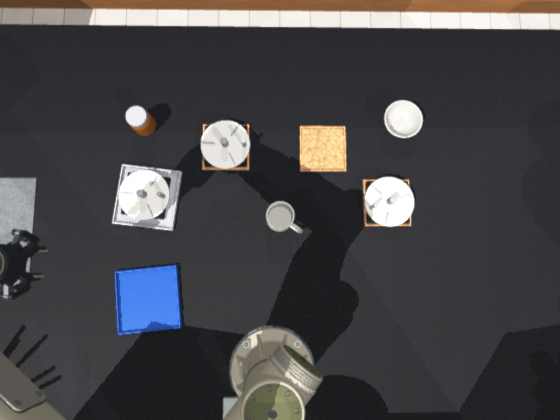

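View pics/t14z.png

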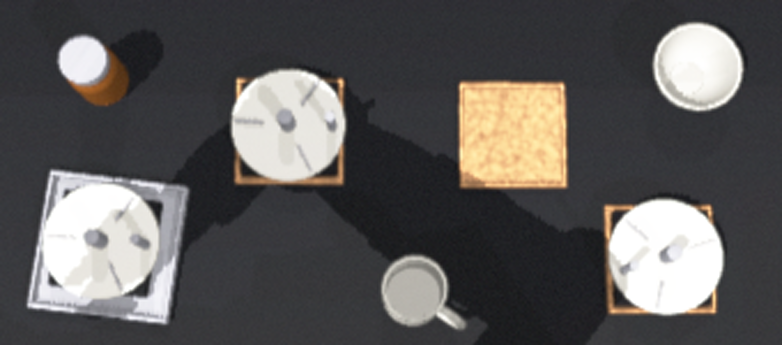

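```bash
python3 -c "
from station import *
print(job_done())"
```

```text
the job is handed in; nothing more can be done
None
```

The dragging stand now stands upright and square in the steel service tray, and I handed the job in at about 26 s of the 72 s allowed.

I pushed each deck round by its peg at about 0.84 rad/s. I number the seats by my own image positions, since the cameras cannot tell them apart:

| Stand (stem position x, y in m) | Force at the peg | Deck turned |
|---|---|---|
| Right (0.458, -0.330) | within sensor noise, about 1 N | about 109° |
| Left (0.620, 0.131) | within sensor noise, about 1 N | about 103° |
| Middle (0.617, -0.150) | steady 4 to 5 N | about 107° |

The middle stand is the worn one. I lifted it by the stem, and lowered it in 1 mm steps onto the tray floor, where contact was about 3 N.

**Final pictures:** the stand sits in the steel tray with clearance on all sides. The two free-running stands are on their cork seats with their decks turned, and the middle seat is empty. The gripper was clear of everything.

**Mug, bowl and jar:** they look unmoved in the pictures. The network's positions for the mug and jar agree with the first ones to within about 4 mm. Its bowl position read about 10 mm different, which I put down to detector scatter because the bowl is at the same pixels in the picture.

**Other disagreements:** the middle stand's stem read about 2 to 3 mm further in x before the lift than before the push. That could be calibration error or play in its seat. When the fingers closed on the stem the wrist force briefly showed about 6 N upward, possibly a fingertip touching a rib.

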